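# Sort the frame builder's bench

### The arm

A 6-joint arm with a two-finger parallel gripper is mounted at the origin on the work surface. World frame = base frame: x ahead of the robot, y to its left, z up, the work surface at z = 0. Lengths are in m, angles in degrees, forces in N, time in s.
With the tool pointing down it reaches from about 0.4 to 0.825 m from the base axis. Payload 7 kg.
Tool frame: the origin (TCP) lies at the very end of the fingers, on their centre line; the grasp point (between the pads) lies 19 mm behind it (ctrl.grip_depth is the distance from the TCP to the grasp point, in m); z points along the fingers, y is the line along which they close (so a half turn about z gives the same grasp; the last joint's range is limited). The gripper opens to 88 mm and grips with 3 to 60 N. Pads are 19 mm wide; open, the fingers measure 130 mm over their backs; the gripper's body (78 mm by 193 mm) begins 47 mm behind the grasp point.
Start: joints at [-51.503, 20.546, 0.682, 0, -70.136, -16.507], TCP at [0.253, -0.626, 0.227] pointing down, gripper open.
Joint ranges: [-176.03, 176.03], [-82.01, 121.73], [-58.28, 71.71], [-173.87, 95.51], [-174.79, -0.11], [-173.66, 173.66]. Speed limits (degrees/s): [136.94, 136.94, 172.46, 180, 180, 180].

### API

Orientations are given as [roll, pitch, yaw] about the fixed x, y, z axes, in that order (R = Rz(yaw) Ry(pitch) Rx(roll)).
In Python, from plant import get_obs, eyes, ctrl, spotter gives the robot as it stands.
- The arm moves only by the shell command python3 -m crank 'ROWS'. ROWS is JSON, one flat list of numbers, 7 for each row, row after row: the turn, a rotation vector about the tool's x, y, z in rad, then the shift along the tool's x, y, z in mm, then the opening, from 0 (shut) to 1 (fully open). A call has 1 to 5 rows; each row shifts and turns the commanded pose from where the row before left it, along the tool's axes as they then stand; what a row does not reach is not made up. A row lasts 1/8 s, in which the tool goes at most 62.5 mm and 10.7 degrees, less where a joint would pass 70% of its speed; a pose out of reach is approached as far as the arm can. A call is refused whole if a number of a shift passes 62.5 or a number of a turn 0.188, either way. A call with a gripper value outside its range is refused whole. The fingers move at their own pace and stop on an object; the grip force is fixed at half the most. Time passes only in rows, so rows that do not move let the fingers close. It gives the time, the measured TCP pose, the force, the opening and the grip force at its end, in the units of the state.
- get_obs(): the state, without advancing time (a new reading comes with each control period).
- eyes.snapshot(name): name is "scene" or "top"; returns the picture (400x640x3 uint8, blue, green, red); there is no depth.
- eyes.camera_model(name): a dict with "fx", "fy", "cx", "cy" (pixels), "extrinsics" (4x4, takes a point from camera to world coordinates). Camera axes: x right, y down, z forward; pixel columns grow to the right and rows downward; lengths in m; the calibration is good to about 2 mm. A picture is of the moment at which its call begins. camera_model takes no time and is no camera call.
- ctrl.close_job(): hands the job in; it is judged then, once.
Trained networks look in the newest picture that a camera, given by its name, has taken for a name from the list of things; names that differ only in an ending like _2 or _b are one class to them, and where a whole thing is asked for, a point or a joint stands for the part that bears it (a point fixed in the world has none). Each returns a list of dicts, best first, with "p" (0 to 1); they miss things now and then, are a little off and sometimes report something else, mostly with a low value. They report only what shows in the picture. A call takes as long as a camera call. They do not tell look-alikes from the thing itself.
- spotter.outline_of(camera, target): "region" (400x640 bool, what is visible of it) and "rect" ([left, top, width, height] in pixels, round what is visible of it).
- spotter.place_of(camera, target): "location" ([column, row] in pixels: a listed point, or the origin of a listed thing).
The state is a dict: "clock": time; "joint_pos": joint angles; "qvel": joint speeds; "tau": joint torques, N m; "tool_pos": TCP position; "orientation": TCP orientation; "force": force on the tool from outside, world axes, zero at the start; "moment": the same for the moment, N m; "opening": finger opening in m; "gripper_force": force on a finger pad.
Only numpy, scipy, OpenCV 4.12 (cv2) and the standard library are available. Lean on these libraries where they do the work, as an engineer would, in place of code of your own. Each camera call takes 0.05 s, during which the arm holds its last target. There are 200 camera calls.

### The job

Tidy the welding bench: stand the two grey bottom-bracket shells upright in the orange tray and the two brass slugs upright in the blue tray, setting each down gently, and push the locating dowel foot first fully home into the bore of the green fixture block. Any order will do; leave the glass jar and the red magnet where they are.

Things in the scene. Friction and masses are not known exactly. Their poses are not given: they have to be found in the camera images.
- shell_a_mid (a point): Bottom-bracket shell, one of two alike: plain grey steel tube standing on end, open through the middle, 40 mm outside diameter, 33 mm bore, 68 mm tall, about 0.19 kg. The point is its centre, 34 mm above its underside; z is its axis.
- shell_b_mid (a point): The other grey bottom-bracket shell, the same in every way.
- slug_a_mid (a point): Brass heat-sink slug, one of two alike: solid brass-yellow cylinder standing on end with two thin black bands, 34 mm diameter, 54 mm tall, about 0.38 kg. The point is its centre, 27 mm above its underside; z is its axis.
- slug_b_mid (a point): The other brass heat-sink slug, the same in every way.
- dowel_mid (a point): Locating dowel: slim plain pin of pale, silvery-white metal standing on end, 20 mm diameter, 80 mm tall, chamfered round its foot (lower end), about 0.19 kg. The point is its centre, 40 mm above its foot; z is its axis, pointing up from the foot.
- tray_orange: Orange open tray, fixed to the bench: 130 mm (its x) by 170 mm (its y) outside, walls 5 mm thick, rim 22 mm above the bench, inner floor 5 mm above the bench. Origin at the centre of its underside, on the bench.
- tray_blue: Blue open tray, fixed to the bench, the same size and axes as the orange one.
- block_bore (a point): Centre of the mouth of the bore in the green fixture block, a 100 mm square block 40 mm high, fixed to the bench with four low dark bolt heads near its corners (4 mm high). The bore is vertical, 21.2 mm in diameter, 30 mm deep, with a 2 mm chamfer at the mouth; the point is level with the block's top, 40 mm above the bench. The dowel, fully home, stands 50 mm out of it.
- jar_mid (a point): Bystander: small clear glass jar with a red lid, 44 mm diameter, 62 mm tall, standing loose. The point is its centre, 31 mm up.
- magnet_mid (a point): Bystander: red L-shaped welding magnet lying flat and loose, about 56 by 54 mm, 24 mm high. The point is the middle of its outline, 12 mm up.
Mind the look-alikes: they are no part of the job. There is more than one size of the tray_orange; the one meant has the size given above.

How it is judged:
By the outcome, as a careful person would: the job done as asked, in the order asked, and still so for the second after the job is handed in, with the robot touching nothing.
It also fails if it takes over 138 s, if anything falls off the work surface, if the arm or the gripper's body presses on something with over 40 N, if the wrist force passes 120 N, or if a joint passes its speed limit or range.

## Working session

There is one attempt and no reset: what is moved stays moved. The work goes in short steps, Python scripts to look and compute and a shell command to move; the robot and the scene stay as the last step left them, time stands still between calls to the robot, and variables do not carry over. Pictures are saved under pics/ and viewed, at most 14 in all, crops included, and the job is handed in when it is done.

```bash
mkdir -p pics; cat > h.py <<'E'
from plant import get_obs, eyes, ctrl, spotter
import numpy as np, cv2
def save(n,f,crop=None,s=1):
    im=np.ascontiguousarray(eyes.snapshot(n))
    if crop: x,y,w,h=crop; im=im[y:y+h,x:x+w]
    if s!=1: im=cv2.resize(im,None,fx=s,fy=s,interpolation=cv2.INTER_CUBIC)
    cv2.imwrite('pics/'+f,im)
def ray(n,p):
    c=eyes.camera_model(n);E=np.array(c['extrinsics'])
    d=np.array([(p[0]-c['cx'])/c['fx'],(p[1]-c['cy'])/c['fy'],1])
    return E[:3,3],E[:3,:3]@d
def atz(n,p,z):
    o,d=ray(n,p);return o+d*(z-o[2])/d[2]
def tri(n1,p1,n2,p2):
    A=np.zeros((3,3));b=np.zeros(3);L=[]
    for n,p in((n1,p1),(n2,p2)):
        o,d=ray(n,p);d=d/np.linalg.norm(d);P=np.eye(3)-np.outer(d,d);A+=P;b+=P@o;L.append((P,o))
    x=np.linalg.solve(A,b);return x,max(np.linalg.norm(P@(x-o)) for P,o in L)
def proj(n,X):
    c=eyes.camera_model(n);E=np.array(c['extrinsics'])
    p=E[:3,:3].T@(np.array(X)-E[:3,3]);return np.array([c['fx']*p[0]/p[2]+c['cx'],c['fy']*p[1]/p[2]+c['cy']])
E
python3 - <<'E'
from h import *
np.set_printoptions(precision=3,suppress=True)
save('scene','s1.png');save('top','t1.png')
o=get_obs();print(o['clock'],o['tool_pos'],o['orientation'],o['opening'],ctrl.grip_depth)
for n in('scene','top'):
    print(n,eyes.camera_model(n))
    for t in['shell_a_mid','slug_a_mid','dowel_mid','tray_orange','tray_blue','block_bore','jar_mid','magnet_mid']:
        print(t,[(np.round(d['location']).tolist(),round(d['p'],2)) for d in spotter.place_of(n,t)])
E
```

```text
0.1 [ 0.253 -0.626  0.226] [ 179.917   -0.006 -158.018] 0.08726771306156925 0.0188
scene {'fx': 388.1259714915462, 'fy': 388.1259714915462, 'cx': 320.27043980088894, 'cy': 199.29953396400722, 'extrinsics': array([[ 0.733,  0.527, -0.43 ,  0.804],
       [ 0.68 , -0.584,  0.444, -0.388],
       [-0.017, -0.618, -0.786,  0.78 ],
       [ 0.   ,  0.   ,  0.   ,  1.   ]])}
shell_a_mid [([357.0, 194.0], 0.57)]
slug_a_mid [([407.0, 140.0], 0.65)]
dowel_mid [([293.0, 258.0], 0.71), ([353.0, 193.0], 0.42)]
tray_orange [([299.0, 365.0], 0.91), ([151.0, 260.0], 0.58)]
tray_blue [([445.0, 189.0], 0.63)]
block_bore [([386.0, 254.0], 0.61)]
jar_mid [([389.0, 166.0], 0.89)]
magnet_mid [([197.0, 331.0], 0.55)]
top {'fx': 474.1818517739513, 'fy': 474.1818517739513, 'cx': 323.3863863786857, 'cy': 202.1991073711783, 'extrinsics': array([[-0.025, -0.984,  0.174,  0.19 ],
       [-1.   ,  0.023, -0.011,  0.01 ],
       [ 0.007, -0.175, -0.985,  1.338],
       [ 0.   ,  0.   ,  0.   ,  1.   ]])}
shell_a_mid [([285.0, 189.0], 0.48)]
slug_a_mid [([195.0, 203.0], 0.44)]
dowel_mid [([358.0, 187.0], 0.61)]
tray_orange [([414.0, 138.0], 0.73)]
tray_blue [([227.0, 148.0], 0.68), ([190.0, 201.0], 0.29)]
block_bore [([313.0, 135.0], 0.68)]
jar_mid [([236.0, 194.0], 0.72)]
magnet_mid [([449.0, 200.0], 0.77), ([361.0, 187.0], 0.59)]
```

View pics/s1.png

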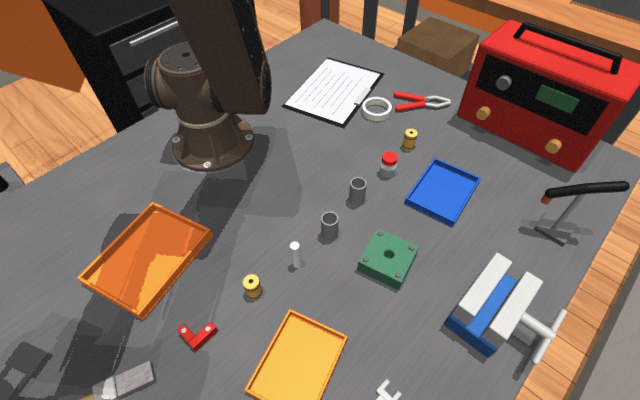

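View pics/t1.png

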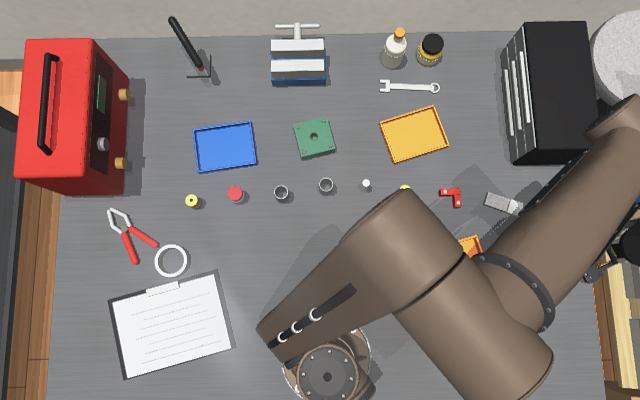

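The scene picture shows the slugs at (410,139) and (252,287), shells at (358,190) and (329,227), and the dowel at (295,255). The block bore is at (388,254), the blue tray at (443,190), the jar at (389,164) and the magnet at (197,333). There are two orange trays in the scene picture: A at (297,365), which is top (414,136), and B at (146,260), which is top (~470,245) and mostly hidden. I'll check both sizes and enlarge them.

```bash
python3 - <<'E'
from h import *
np.set_printoptions(precision=3,suppress=True)
save('scene','s2.png',(80,120,400,280),2);save('top','t2.png',(180,100,290,120),2.75)
for n in('scene','top'):
    im=eyes.snapshot(n)
    for t in['tray_orange','tray_blue']:
        for d in spotter.outline_of(n,t):
            m=d['region'].astype(np.uint8);c,_=cv2.findContours(m,0,2);c=max(c,key=cv2.contourArea)
            c=cv2.convexHull(c)
            q=cv2.approxPolyN(c,4)[0] if hasattr(cv2,'approxPolyN') else cv2.approxPolyDP(c,6,True)[:,0]
            P=np.array([atz(n,p,.022)[:2] for p in q]); 
            print(n,t,round(d['p'],2),d['rect'],q.tolist(),'\n',P.tolist() and P,np.linalg.norm(P-np.roll(P,-1,0),axis=1),P.mean(0))
    for t in['shell_a_mid','slug_a_mid','dowel_mid']:
        for d in spotter.outline_of(n,t): print(n,t,round(d['p'],2),d['rect'])
E
```

```text
scene tray_orange 0.85 [248.2, 311.4, 100.4, 88.6] [[348, 336], [321, 399], [239, 399], [289, 309]] 
 [[ 0.659 -0.172]
 [ 0.696 -0.289]
 [ 0.589 -0.387]
 [ 0.535 -0.211]] [0.123 0.146 0.184 0.13 ] [ 0.62  -0.264]
scene tray_orange 0.56 [77.3, 203.6, 135.8, 115.0] [[216, 232], [144, 320], [73, 279], [153, 202]] 
 [[ 0.274 -0.195]
 [ 0.336 -0.424]
 [ 0.141 -0.479]
 [ 0.085 -0.246]] [0.237 0.203 0.24  0.195] [ 0.209 -0.336]
scene tray_blue 0.79 [406.5, 160.4, 74.0, 65.6] [[482, 177], [452, 227], [403, 202], [434, 158]] 
 [[0.649 0.373]
 [0.674 0.186]
 [0.546 0.171]
 [0.521 0.349]] [0.189 0.129 0.181 0.131] [0.597 0.27 ]
scene shell_a_mid 0.82 [349.0, 175.4, 18.5, 32.3]
scene slug_a_mid 0.77 [407.2, 130.5, 7.3, 18.9]
scene dowel_mid 0.67 [285.3, 245.2, 13.4, 23.8]
top tray_orange 0.85 [378.1, 107.0, 72.5, 55.5] [[450, 146], [392, 165], [378, 122], [433, 104]] 
 [[ 0.579 -0.374]
 [ 0.526 -0.204]
 [ 0.656 -0.17 ]
 [ 0.707 -0.333]] [0.178 0.134 0.172 0.135] [ 0.617 -0.27 ]
top tray_orange 0.76 [462.1, 235.0, 22.3, 23.4] [[483, 251], [468, 258], [457, 240], [476, 234]] 
 [[ 0.275 -0.444]
 [ 0.257 -0.401]
 [ 0.307 -0.374]
 [ 0.323 -0.429]] [0.047 0.057 0.057 0.05 ] [ 0.29  -0.412]
top tray_blue 0.76 [196.9, 118.7, 59.5, 53.0] [[257, 165], [198, 175], [192, 129], [251, 120]] 
 [[0.535 0.182]
 [0.51  0.349]
 [0.647 0.37 ]
 [0.67  0.199]] [0.169 0.138 0.172 0.136] [0.59  0.275]
top tray_blue 0.18 [379.9, 107.1, 69.1, 55.8] [[451, 146], [393, 165], [377, 122], [433, 105]] 
 [[ 0.579 -0.377]
 [ 0.526 -0.207]
 [ 0.656 -0.167]
 [ 0.704 -0.333]] [0.178 0.136 0.173 0.133] [ 0.616 -0.271]
top shell_a_mid 0.68 [275.1, 181.9, 16.7, 19.8]
top shell_a_mid 0.41 [319.8, 179.0, 13.8, 14.7]
top slug_a_mid 0.6 [181.8, 195.6, 21.9, 11.7]
top dowel_mid 0.26 [273.5, 183.2, 19.9, 19.3]
```

View pics/s2.png

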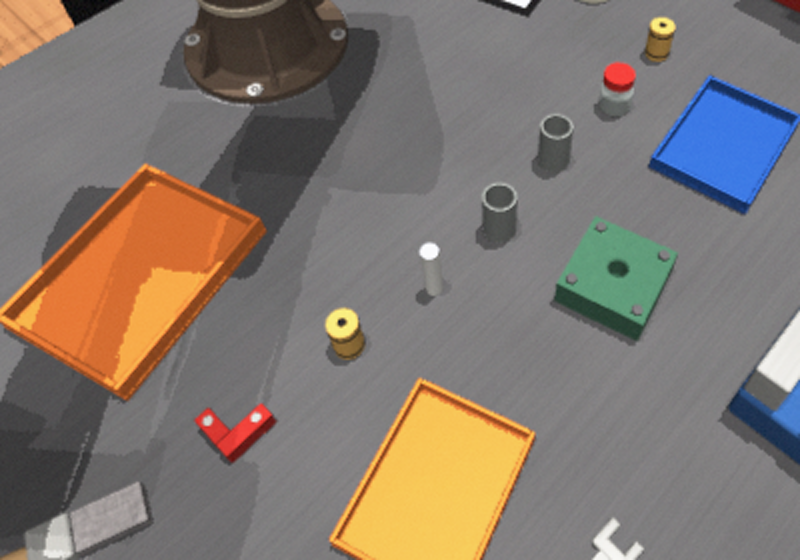

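View pics/t2.png

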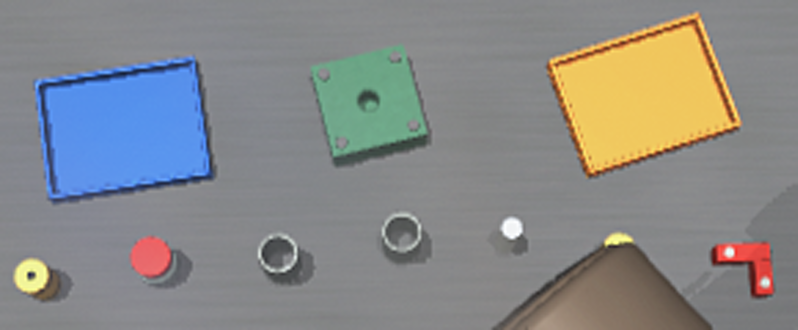

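Tray A measures about 0.13 x 0.17 m and B about 0.20 x 0.24 m, so the orange tray I want is A, scene (297,365) / top (414,136). Next I'll triangulate the tops and the bore mouth.

```bash
cat >> h.py <<'E'
def bore(n,near,r=6):
    im=eyes.snapshot(n).astype(float).sum(2);im=cv2.resize(im,None,fx=8,fy=8,interpolation=cv2.INTER_CUBIC)
    x,y=[int(v*8) for v in near];R=r*8;w=im[y-R:y+R,x-R:x+R]
    t=(np.median(w[:6])+w.min())/2;m=(w<t).astype(np.uint8)
    k,l,s,c=cv2.connectedComponentsWithStats(m);i=1+np.argmax(s[1:,4])
    b=s[i];g=lambda v:(v+.5)/8-.5
    return [g(x-R+b[0]+b[2]/2-.5),g(y-R+b[1]+b[3]/2-.5)],g(x-R+c[i][0]),g(y-R+c[i][1]),b[2:4]/8
E
python3 - <<'E'
from h import *
np.set_printoptions(precision=4,suppress=True)
f=lambda p:[(p[0]+.5)/2-.5+80,(p[1]+.5)/2-.5+120]
g=lambda p:[(p[0]+.5)/2.75-.5+180,(p[1]+.5)/2.75-.5+100]
for k,s,t in[('slug1',(662,25),(32,275)),('shell1',(557,126),(277,252)),('shell2',(500,195),(402,232)),('dowel',(429,251),(511,227)),('bore',(620,268),(368,100)),('jar',(620,75),(151,257))]:
    print(k,*tri('scene',f(s),'top',g(t)))
print('slug2',atz('scene',f((342,322)),.054))
print(proj('scene',[0,0,0]))
for n,p in(('scene',(389.5,253.5)),('top',(313.8,136.4))):print(bore(n,p), atz(n,bore(n,p)[0],.04))
E
```

```text
slug1 [0.4326 0.3578 0.0554] 0.00030643172861527285
shell1 [0.4478 0.1124 0.0682] 0.00041053767458915156
shell2 [ 0.4654 -0.0114  0.07  ] 0.00139765052909245
dowel [ 0.4646 -0.1199  0.0815] 3.0169198439899538e-05
bore [0.6129 0.0198 0.0397] 0.001568462261182442
jar [0.448  0.2393 0.0588] 0.0010801417718162385
slug2 [ 0.4453 -0.2291  0.054 ]
[213.0351 141.67  ]
([np.float64(388.625), np.float64(253.875)], np.float64(388.65915856622115), np.float64(253.79081105710813), array([10.5 ,  8.25])) [0.6124 0.0191 0.04  ]
([np.float64(313.5), np.float64(135.125)], np.float64(313.23412122969836), np.float64(134.95069605568446), array([7.75, 5.5 ])) [0.6144 0.0186 0.04  ]
```

```bash
python3 -m crank '[0,0,-0.186,0,0,0,1, 0,0,-0.186,0,0,0,1, 0,0,-0.186,0,0,0,1, 0,0,-0.186,0,0,0,1, 0,0,-0.186,0,0,0,1]'; python3 -m crank '[0,0,-0.186,0,0,0,1, 0,0,-0.071,0,0,0,1, 0,0,0,0,0,0,1]'
```

```text
clock: 2.42
tool_pos: [0.2528, -0.6259, 0.2266]
orientation: [180.0, -0.0, -104.4]
force: [0.3, 0.2, -1.0]
opening: 0.0879
gripper_force: 0.0
clock: 2.8
tool_pos: [0.2527, -0.6259, 0.2266]
orientation: [-180.0, -0.0, -90.0]
force: [-0.6, -0.6, 0.5]
opening: 0.0877
gripper_force: 0.0
```

```bash
python3 -m crank '[0,0,0,-50.6,-21.2,0,1, 0,0,0,-50.6,-21.2,0,1, 0,0,0,-50.6,-21.2,0,1, 0,0,0,-50.6,-21.2,0,1, 0,0,0,-50.6,-21.2,0,1]'; python3 -m crank '[0,0,0,-50.6,-21.2,0,1, 0,0,0,-50.6,-21.2,0,1, 0,0,0,-50.6,-21.2,0,1, 0,0,0,-50.6,-21.2,0,1, 0,0,0,-50.6,-21.2,0,1]';  python3 -m crank '[0,0,0,0,0,0,1, 0,0,0,0,0,40,1, 0,0,0,0,0,40,1,0,0,0,0,0,0,1]'
python3 -c "
from h import *
save('scene','s3.png',(200,140,240,180),3)"
```

```text
clock: 3.42
tool_pos: [0.3592, -0.3713, 0.2268]
orientation: [-180.0, -0.0, -90.1]
force: [1.1, 0.6, -0.2]
opening: 0.0875
gripper_force: 0.0
clock: 4.05
tool_pos: [0.4653, -0.1181, 0.2271]
orientation: [-179.9, 0.0, -90.1]
force: [1.3, -0.7, -0.5]
opening: 0.0875
gripper_force: 0.0
clock: 4.55
tool_pos: [0.4624, -0.1205, 0.1445]
orientation: [179.7, -0.0, -90.1]
force: [-0.8, 0.6, 0.8]
opening: 0.0876
gripper_force: 0.0
```

View pics/s3.png

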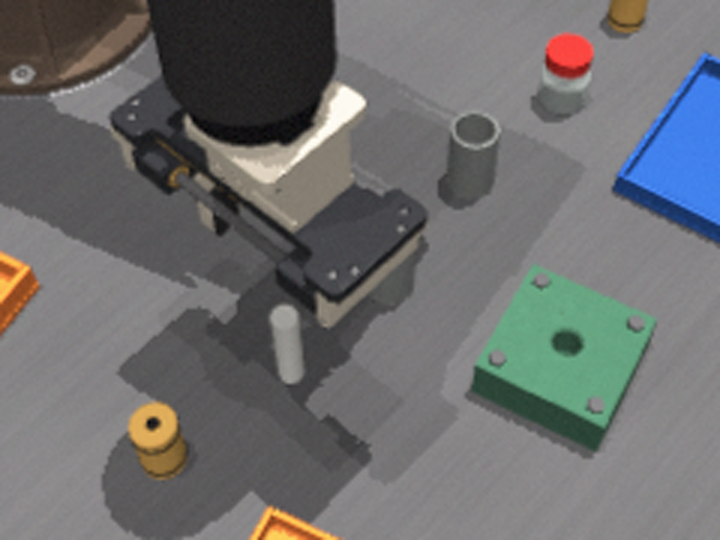

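The picture shows the open gripper straddling the dowel at crop (287,345), which is about scene (295,255). I'll go down and close along x.

```bash
python3 -m crank '[0,0,0,0,0,35,1, 0,0,0,0,0,35,1, 0,0,0,0,0,34,1, 0,0,0,0,0,0,1,0,0,0,0,0,0,1]'; python3 -m crank '[0,0,0,0,0,0,0.5, 0,0,0,0,0,0,0.35, 0,0,0,0,0,0,0.25,0,0,0,0,0,0,0.2,0,0,0,0,0,0,0.2]';python3 -m crank '[0,0,0,0,0,0,0.2, 0,0,0,0,0,0,0.2]'
```

```text
clock: 5.22
tool_pos: [0.4664, -0.12, 0.0446]
orientation: [-179.8, -0.0, -90.0]
force: [-0.9, -0.1, -0.2]
opening: 0.0875
gripper_force: 0.0
clock: 5.85
tool_pos: [0.4647, -0.1199, 0.0426]
orientation: [180.0, -0.0, -90.0]
force: [-0.4, 0.1, -0.7]
opening: 0.0433
gripper_force: 0.0
clock: 6.1
tool_pos: [0.4647, -0.1199, 0.0425]
orientation: [180.0, -0.0, -90.0]
force: [0.1, 0.1, 0.1]
opening: 0.0231
gripper_force: 0.0
```

```bash
python3 -m crank '[0,0,0,0,0,0,0.2, 0,0,0,0,0,0,0.2,0,0,0,0,0,0,0.4,0,0,0,0,0,0,0.4,0,0,0,0,0,0,0.4]'; python3 -m crank '[0,0,-0.1745,0,0,0,0.4, 0,0,-0.1745,0,0,0,0.4, 0,0,-0.1745,0,0,0,0.4, 0,0,-0.1745,0,0,0,0.4, 0,0,-0.1745,0,0,0,0.4]';python3 -m crank '[0,0,-0.1745,0,0,0,0.4, 0,0,-0.1745,0,0,0,0.4, 0,0,-0.1745,0,0,0,0.4, 0,0,-0.1745,0,0,0,0.4, 0,0,0,0,0,0,0.4]'; python3 -m crank '[0,0,0,0,0,0,0.1, 0,0,0,0,0,0,0.1,0,0,0,0,0,0,0.1,0,0,0,0,0,0,0.1,0,0,0,0,0,0,0.1]'
```

```text
clock: 6.72
tool_pos: [0.4648, -0.1199, 0.0426]
orientation: [-180.0, -0.0, -90.0]
force: [-0.8, 0.6, 0.4]
opening: 0.0344
gripper_force: 0.0
clock: 7.35
tool_pos: [0.4648, -0.1199, 0.0426]
orientation: [-180.0, -0.0, -39.7]
force: [0.1, -0.8, -0.5]
opening: 0.0352
gripper_force: 0.0
clock: 7.98
tool_pos: [0.4647, -0.1199, 0.0426]
orientation: [180.0, -0.0, -0.1]
force: [-0.7, 0.3, 0.4]
opening: 0.0351
gripper_force: 0.0
clock: 8.6
tool_pos: [0.4647, -0.1199, 0.0426]
orientation: [180.0, 0.0, -0.0]
force: [-0.3, -1.3, -0.4]
opening: 0.0192
gripper_force: 30.0
```

```bash
python3 -m crank '[0,0,0,0,0,-10,0.1, 0,0,0,0,0,-45,0.1,0,0,0,0,0,-45,0.1,0,0,0,37.2,-34.7,0,0.1,0,0,0,37.2,-34.7,0,0.1]'; python3 -m crank '[0,0,0,37.2,-34.7,0,0.1,0,0,0,37.1,-34.7,0,0.1,0,0,0,0,0,20,0.1,0,0,0,0,0,15,0.1,0,0,0,0,0,0,0.1]'; python3 -m crank '[0,0,0,0,0,0,0.1]'
python3 - <<'E'
from h import *
for n in('scene','top'):save(n,'b_%s.png'%n)
a=cv2.imread('pics/b_scene.png')[170:290,330:450];b=cv2.imread('pics/b_top.png')[95:175,270:350]
cv2.imwrite('pics/s4.png',np.hstack([cv2.resize(a,(400,400),interpolation=2),cv2.resize(b,(400,400),interpolation=2)]))
E
```

```text
clock: 9.22
tool_pos: [0.5402, -0.0498, 0.1445]
orientation: [-180.0, -0.2, -0.1]
force: [1.0, -0.9, -1.8]
opening: 0.0193
gripper_force: 30.0
clock: 9.85
tool_pos: [0.612, 0.0183, 0.1064]
orientation: [180.0, 0.2, -0.0]
force: [0.2, -0.4, -1.1]
opening: 0.0194
gripper_force: 30.0
clock: 9.98
tool_pos: [0.6136, 0.0185, 0.1084]
orientation: [180.0, -0.0, -0.0]
force: [0.1, -0.6, -0.7]
opening: 0.0193
gripper_force: 30.0
```

View pics/s4.png

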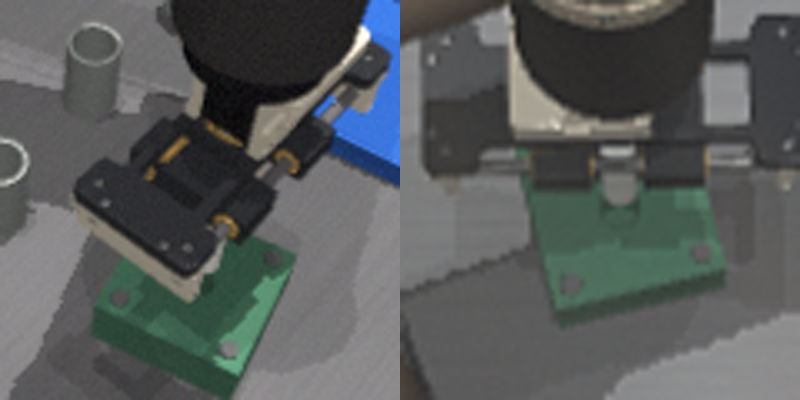

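The picture shows the dowel held over the block. On the left the block is at about (200,310), and on the right the dowel sits over the bore region at (620,195). I'll lower it and watch the force.

```bash
python3 -m crank '[0,0,0,0,0,12,0.1,0,0,0,0,0,10,0.1,0,0,0,0,0,2,0.1,0,0,0,0,0,0,0.1]'; python3 -m crank '[0,0,0,0,0,1.5,0.1,0,0,0,0,0,1.5,0.1,0,0,0,0,0,0,0.1]';python3 -m crank '[0,0,0,0,0,1.5,0.1,0,0,0,0,0,1.5,0.1,0,0,0,0,0,0,0.1]'
```

```text
clock: 10.58
tool_pos: [0.6133, 0.0188, 0.0832]
orientation: [180.0, 0.0, -0.0]
force: [-0.1, 0.2, -2.0]
opening: 0.0193
gripper_force: 30.0
clock: 10.95
tool_pos: [0.6139, 0.019, 0.0818]
orientation: [-180.0, -0.1, 0.0]
force: [-3.6, 0.3, 5.8]
opening: 0.0197
gripper_force: 30.0
clock: 11.32
tool_pos: [0.6144, 0.0189, 0.0811]
orientation: [180.0, -0.2, 0.1]
force: [-7.8, -0.6, 21.7]
opening: 0.0193
gripper_force: 30.0
```

```bash
python3 -m crank '[0,0,0,0,0,-4,0.1,0,0,0,-1.3,0,0,0.1,0,0,0,0,0,0,0.1]'; python3 -m crank '[0,0,0,0,0,2,0.1,0,0,0,0,0,2,0.1,0,0,0,0,0,0,0.1]';python3 -m crank '[0,0,0,0,0,1.5,0.1,0,0,0,0,0,0,0.1]'
```

```text
clock: 11.7
tool_pos: [0.6119, 0.0189, 0.0812]
orientation: [180.0, 0.0, -0.0]
force: [-0.2, 0.0, -0.7]
opening: 0.0196
gripper_force: 30.0
clock: 12.08
tool_pos: [0.612, 0.0188, 0.0771]
orientation: [180.0, 0.0, -0.0]
force: [-0.5, 0.3, -2.4]
opening: 0.0192
gripper_force: 30.0
clock: 12.32
tool_pos: [0.6121, 0.0189, 0.0759]
orientation: [180.0, 0.0, -0.0]
force: [1.0, -0.4, -1.0]
opening: 0.0194
gripper_force: 30.0
```

It's in the bore and moving freely.

```bash
python3 -m crank '[0,0,0,0,0,4,0.1,0,0,0,0,0,4,0.1,0,0,0,0,0,4,0.1,0,0,0,0,0,0,0.1]'; python3 -m crank '[0,0,0,0,0,4,0.1,0,0,0,0,0,3,0.1,0,0,0,0,0,2,0.1,0,0,0,0,0,0,0.1]'; python3 -m crank '[0,0,0,0,0,1.5,0.1,0,0,0,0,0,1,0.1,0,0,0,0,0,0,0.1]'
```

```text
clock: 12.82
tool_pos: [0.6118, 0.0188, 0.0635]
orientation: [180.0, 0.1, -0.0]
force: [-0.8, 0.4, -1.0]
opening: 0.0196
gripper_force: 30.0
clock: 13.32
tool_pos: [0.6121, 0.0188, 0.0548]
orientation: [180.0, 0.0, -0.0]
force: [-0.2, -0.5, -1.4]
opening: 0.0194
gripper_force: 30.0
clock: 13.7
tool_pos: [0.6122, 0.0189, 0.0526]
orientation: [-180.0, -0.0, -0.0]
force: [-0.1, 0.9, -2.1]
opening: 0.0198
gripper_force: 30.0
```

```bash
python3 -m crank '[0,0,0,0,0,1,0.1,0,0,0,0,0,1,0.1,0,0,0,0,0,0,0.1]'; python3 -m crank '[0,0,0,0,0,0.7,0.1,0,0,0,0,0,0,0.1]'
```

```text
clock: 14.08
tool_pos: [0.6126, 0.0189, 0.0525]
orientation: [180.0, -0.1, 0.0]
force: [-4.7, 0.7, 12.5]
opening: 0.0196
gripper_force: 30.0
clock: 14.32
tool_pos: [0.6128, 0.0189, 0.0524]
orientation: [180.0, -0.1, 0.0]
force: [-6.6, 0.0, 18.1]
opening: 0.02
gripper_force: 30.0
```

The dowel bottomed at z 0.0525, which matches a fully home foot at 10 mm. I'll release it and go to shell_b.

```bash
python3 -m crank '[0,0,0,0,0,0,0.5,0,0,0,0,0,0,0.6,0,0,0,0,0,0,0.6,0,0,0,0,0,-10,0.6,0,0,0,0,0,-50,1]'; python3 -m crank '[0,0,0,0,0,-50,1,0,0,0,-48.9,10.1,0,1,0,0,0,-48.9,10.1,0,1,0,0,0,-48.9,10.1,0,1,0,0,0,0,0,30,1]';python3 -m crank '[0,0,0,0,0,35,1,0,0,0,0,0,35,1,0,0,0,0,0,20,1,0,0,0,0,0,8,1,0,0,0,0,0,0,0.5]';python3 -m crank '[0,0,0,0,0,0,0.3,0,0,0,0,0,0,0.3,0,0,0,0,0,0,0.3,0,0,0,0,0,0,0.3,0,0,0,0,0,0,0.3]'
```

```text
clock: 14.95
tool_pos: [0.6101, 0.0183, 0.1078]
orientation: [179.9, 0.4, -0.0]
force: [1.5, 1.1, 0.9]
opening: 0.0574
gripper_force: 0.0
clock: 15.58
tool_pos: [0.4645, -0.0116, 0.1326]
orientation: [-179.9, -0.3, 0.0]
force: [1.5, 0.6, -0.6]
opening: 0.0874
gripper_force: 0.0
clock: 16.2
tool_pos: [0.4656, -0.0113, 0.0321]
orientation: [180.0, 0.0, -0.0]
force: [0.2, 0.0, 0.5]
opening: 0.0821
gripper_force: 0.0
clock: 16.82
tool_pos: [0.4655, -0.0114, 0.032]
orientation: [180.0, -0.0, -0.0]
force: [-1.1, 0.2, 2.6]
opening: 0.0398
gripper_force: 30.0
```

```bash
python3 -m crank '[0,0,0,0,0,-10,0.3,0,0,0,0,0,-50,0.3,0,0,0,0,0,-50,0.3,0,0,0,26.9,49.9,0,0.3,0,0,0,26.9,49.9,0,0.3]'; python3 -m crank '[0,0,0,26.9,49.9,0,0.3,0,0,0,26.9,49.9,0,0.3,0,0,0,26.9,49.9,0,0.3,0,0,0,26.9,49.9,0,0.3,0,0,0,0,0,0,0.3]';python3 -m crank '[0,0,0,0,0,40,0.3,0,0,0,0,0,35,0.3,0,0,0,0,0,15,0.3,0,0,0,0,0,6,0.3,0,0,0,0,0,0,0.3]'; python3 -m crank '[0,0,0,0,0,3,0.3,0,0,0,0,0,2,0.3,0,0,0,0,0,1,0.3,0,0,0,0,0,0,0.3]'
```

```text
clock: 17.45
tool_pos: [0.5203, -0.1116, 0.1438]
orientation: [-180.0, -0.2, 0.1]
force: [1.1, 0.7, -2.1]
opening: 0.0398
gripper_force: 30.0
clock: 18.08
tool_pos: [0.6271, -0.3142, 0.1405]
orientation: [-180.0, 0.1, -0.2]
force: [-0.4, 1.0, -3.2]
opening: 0.0398
gripper_force: 30.0
clock: 18.7
tool_pos: [0.6273, -0.3108, 0.0468]
orientation: [180.0, -0.1, 0.0]
force: [-0.9, -0.2, -1.8]
opening: 0.04
gripper_force: 30.0
clock: 19.2
tool_pos: [0.6267, -0.3109, 0.0399]
orientation: [180.0, -0.0, -0.0]
force: [0.1, -0.3, -1.8]
opening: 0.04
gripper_force: 30.0
```

```bash
python3 -m crank '[0,0,0,0,0,1,0.3,0,0,0,0,0,1,0.3,0,0,0,0,0,0,0.3]'; python3 -m crank '[0,0,0,0,0,0.7,0.3,0,0,0,0,0,0.5,0.3,0,0,0,0,0,0,0.3]'; python3 -c "
from h import *
save('scene','s5.png',(200,260,200,140),3)"
```

```text
clock: 19.58
tool_pos: [0.6267, -0.3108, 0.0377]
orientation: [-180.0, 0.0, -0.0]
force: [-0.0, 0.3, -1.5]
opening: 0.0397
gripper_force: 30.0
clock: 19.95
tool_pos: [0.6269, -0.3109, 0.0371]
orientation: [180.0, -0.0, -0.0]
force: [-2.0, 0.6, 2.0]
opening: 0.0395
gripper_force: 30.0
```

View pics/s5.png

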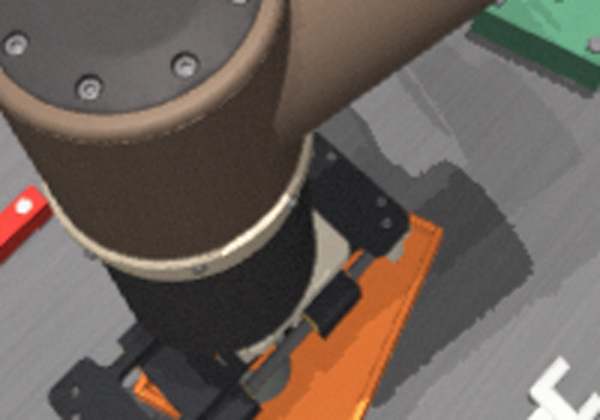

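The arm hides most of the tray in this picture; the part I can see looks right. Contact came at the expected height. I'll release and fetch shell_a.

```bash
python3 -m crank '[0,0,0,0,0,0,0.6,0,0,0,0,0,0,0.6,0,0,0,0,0,0,0.6,0,0,0,0,0,-10,0.6,0,0,0,0,0,-50,0.6]'; python3 -m crank '[0,0,0,0,0,-50,1,0,0,0,-22.4,-52.9,0,1,0,0,0,-22.4,-52.9,0,1,0,0,0,-22.4,-52.9,0,1,0,0,0,-22.4,-52.9,0,1]';python3 -m crank '[0,0,0,-22.4,-52.9,0,1,0,0,0,-22.4,-52.9,0,1,0,0,0,-22.4,-52.9,0,1,0,0,0,-22.4,-52.9,0,1,0,0,0,0,0,0,1]';python3 -m crank '[0,0,0,0,0,30,1,0,0,0,0,0,40,1,0,0,0,0,0,35,1,0,0,0,0,0,10,1,0,0,0,0,0,0,0.5]';python3 -m crank '[0,0,0,0,0,0,0.3,0,0,0,0,0,0,0.3,0,0,0,0,0,0,0.3,0,0,0,0,0,0,0.3,0,0,0,0,0,0,0.3]'
```

```text
clock: 20.62
tool_pos: [0.6246, -0.3102, 0.0942]
orientation: [-179.9, 0.4, -0.0]
force: [0.9, -0.6, 1.0]
opening: 0.0525
gripper_force: 0.0
clock: 21.25
tool_pos: [0.5367, -0.0978, 0.1476]
orientation: [-180.0, -0.1, -0.0]
force: [0.5, 0.8, 0.4]
opening: 0.0873
gripper_force: 0.0
clock: 21.88
tool_pos: [0.447, 0.1157, 0.1479]
orientation: [-179.9, -0.1, 0.3]
force: [-0.3, -0.5, -0.4]
opening: 0.0877
gripper_force: 0.0
clock: 22.5
tool_pos: [0.448, 0.1121, 0.0319]
orientation: [180.0, 0.0, -0.0]
force: [0.4, 0.6, 0.5]
opening: 0.0819
gripper_force: 0.0
clock: 23.12
tool_pos: [0.4478, 0.1125, 0.0319]
orientation: [-180.0, -0.0, -0.0]
force: [-1.2, -0.9, 2.8]
opening: 0.0391
gripper_force: 30.0
```

```bash
python3 -m crank '[0,0,0,0,0,-10,0.3,0,0,0,0,0,-50,0.3,0,0,0,0,0,-50,0.3,0,0,0,22.7,48.8,0,0.3,0,0,0,22.7,48.8,0,0.3]'; python3 -m crank '[0,0,0,22.7,48.8,0,0.3,0,0,0,22.7,48.8,0,0.3,0,0,0,22.7,48.8,0,0.3,0,0,0,22.7,48.8,0,0.3,0,0,0,22.7,48.8,0,0.3]';python3 -m crank '[0,0,0,0,0,0,0.3,0,0,0,0,0,40,0.3,0,0,0,0,0,35,0.3,0,0,0,0,0,15,0.3,0,0,0,0,0,6,0.3]'; python3 -m crank '[0,0,0,0,0,3,0.3,0,0,0,0,0,2,0.3,0,0,0,0,0,1,0.3,0,0,0,0,0,1,0.3,0,0,0,0,0,0,0.3]'; python3 -m crank '[0,0,0,0,0,0.7,0.3,0,0,0,0,0,0.7,0.3,0,0,0,0,0,0.5,0.3,0,0,0,0,0,0,0.3]'
```

```text
clock: 23.75
tool_pos: [0.4937, 0.0145, 0.1432]
orientation: [-179.9, -0.1, 0.1]
force: [0.7, 1.0, -3.0]
opening: 0.0387
gripper_force: 30.0
clock: 24.38
tool_pos: [0.6067, -0.2309, 0.1419]
orientation: [-180.0, 0.0, -0.0]
force: [1.4, 0.9, -1.2]
opening: 0.0387
gripper_force: 30.0
clock: 25.0
tool_pos: [0.6064, -0.2289, 0.0455]
orientation: [180.0, 0.0, 0.0]
force: [-0.7, 0.1, -1.2]
opening: 0.0388
gripper_force: 30.0
clock: 25.62
tool_pos: [0.6065, -0.2292, 0.0388]
orientation: [180.0, -0.0, -0.0]
force: [0.0, -0.8, -3.1]
opening: 0.0389
gripper_force: 30.0
clock: 26.12
tool_pos: [0.6065, -0.2292, 0.0369]
orientation: [180.0, -0.0, -0.0]
force: [-0.8, 0.7, 1.5]
opening: 0.039
gripper_force: 30.0
```

```bash
python3 -m crank '[0,0,0,0,0,0,0.55,0,0,0,0,0,0,0.55,0,0,0,0,0,0,0.55,0,0,0,0,0,-10,0.55,0,0,0,0,0,-50,0.55]'; python3 -m crank '[0,0,0,0,0,-50,1,0,0,0,0,-50,0,1,0,0,0,0,-50,0,1,0,0,0,0,-50,0,1,0,0,0,0,-50,0,1]'; python3 -m crank '[0,0,0,0,-50,0,1,0,0,0,0,0,0,1]'; python3 - <<'E'
from h import *
for n in('scene','top'):
    for t in('magnet_mid','slug_a_mid'): print(n,t,[(np.round(d['location'],1).tolist(),round(d['p'],2)) for d in spotter.place_of(n,t)])
print(atz('scene',(197,333),.012),atz('top',(452,197),.012))
save('scene','b_s.png');save('top','b_t.png')
a=cv2.imread('pics/b_s.png')[230:400,170:400];b=cv2.imread('pics/b_t.png')[95:225,340:480]
cv2.imwrite('pics/s6.png',np.hstack([cv2.resize(a,None,fx=2,fy=2,interpolation=2),cv2.resize(b,None,fx=340/130,fy=340/130,interpolation=2)]))
E
```

```text
clock: 26.75
tool_pos: [0.6043, -0.2289, 0.0948]
orientation: [-179.9, 0.4, -0.0]
force: [0.7, -0.5, 1.4]
opening: 0.0484
gripper_force: 0.0
clock: 27.38
tool_pos: [0.6066, -0.0277, 0.1478]
orientation: [-180.0, -0.1, -0.0]
force: [0.4, 0.4, 0.5]
opening: 0.0867
gripper_force: 0.0
clock: 27.62
tool_pos: [0.6069, 0.0239, 0.1477]
orientation: [-180.0, -0.1, 0.2]
force: [0.6, -0.3, 0.0]
opening: 0.088
gripper_force: 0.0
scene magnet_mid [([192.5, 330.2], 0.67)]
scene slug_a_mid [([408.3, 140.1], 0.64)]
top magnet_mid [([445.1, 200.9], 0.53), ([414.6, 135.0], 0.23)]
top slug_a_mid [([190.1, 202.5], 0.59)]
[ 0.43168312 -0.36707818  0.012     ] [ 0.43093748 -0.37205105  0.012     ]
```

View pics/s6.png

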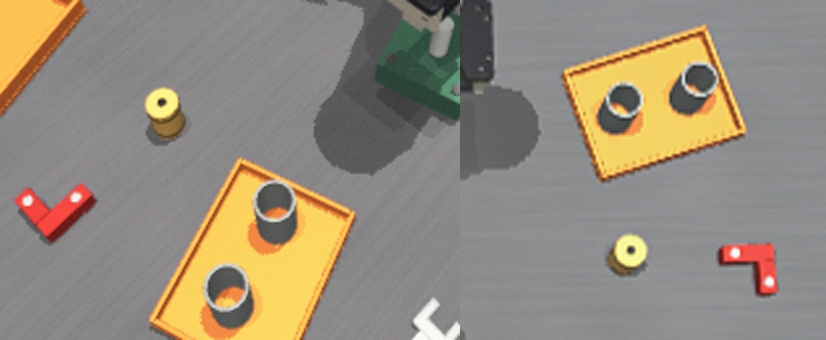

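Both shells stand upright in orange tray A. Slug_b is at scene (251,281), clear of the magnet.

```bash
python3 - <<'E'
from h import *
print(tri('scene',(251.25,280.75),'top',(404.8,190.3)),get_obs()['tool_pos'])
E
```

```text
(array([ 0.44565855, -0.22944758,  0.05451757]), np.float64(0.0011472285492074316)) [0.60653614 0.01977868 0.14692223]
```

```bash
python3 -m crank '[0,0,0,-32.2,50,0,1,0,0,0,-32.2,50,0,1,0,0,0,-32.2,50,0,1,0,0,0,-32.2,50,0,1,0,0,0,-32.2,50,0,1]'; python3 -m crank '[0,0,0,0,0,0,1,0,0,0,0,0,40,1,0,0,0,0,0,40,1,0,0,0,0,0,32,1,0,0,0,0,0,10.7,1]'; python3 -m crank '[0,0,0,0,0,0,0.5,0,0,0,0,0,0,0.2,0,0,0,0,0,0,0.2,0,0,0,0,0,0,0.2,0,0,0,0,0,0,0.2]'; python3 -m crank '[0,0,0,0,0,0,0.2,0,0,0,0,0,0,0.2]'
```

```text
clock: 28.55
tool_pos: [0.444, -0.2313, 0.1471]
orientation: [180.0, -0.0, -0.1]
force: [2.3, -0.5, 0.8]
opening: 0.0876
gripper_force: 0.0
clock: 29.18
tool_pos: [0.4445, -0.2292, 0.0225]
orientation: [-180.0, 0.2, -0.1]
force: [-0.5, -0.3, 0.6]
opening: 0.0877
gripper_force: 0.0
clock: 29.8
tool_pos: [0.4457, -0.2292, 0.0244]
orientation: [180.0, -0.0, -0.0]
force: [0.1, -0.3, -0.3]
opening: 0.0434
gripper_force: 0.0
clock: 30.05
tool_pos: [0.4457, -0.2294, 0.0243]
orientation: [180.0, -0.0, -0.0]
force: [-0.8, -0.9, 2.6]
opening: 0.0322
gripper_force: 30.0
```

```bash
python3 -m crank '[0,0,0,0,0,-10,0.2,0,0,0,0,0,-60,0.2,0,0,0,0,0,-60,0.2,0,0,0,0,0,0,0.2,0,0,0,14.3,-54.3,0,0.2]'; python3 -m crank '[0,0,0,14.3,-54.3,0,0.2,0,0,0,14.3,-54.3,0,0.2,0,0,0,14.3,-54.3,0,0.2,0,0,0,14.3,-54.3,0,0.2,0,0,0,14.3,-54.3,0,0.2]';python3 -m crank '[0,0,0,14.3,-54.3,0,0.2,0,0,0,14.3,-54.3,0,0.2,0,0,0,14.3,-54.3,0,0.2,0,0,0,14.3,-54.3,0,0.2,0,0,0,0,0,0,0.2]'; python3 -m crank '[0,0,0,0,0,50,0.2,0,0,0,0,0,40,0.2,0,0,0,0,0,20,0.2,0,0,0,0,0,8,0.2,0,0,0,0,0,0,0.2]'
```

```text
clock: 30.68
tool_pos: [0.4585, -0.176, 0.1538]
orientation: [-180.0, 0.0, -0.3]
force: [2.0, 1.0, -4.3]
opening: 0.0324
gripper_force: 30.0
clock: 31.3
tool_pos: [0.5303, 0.0982, 0.1527]
orientation: [180.0, 0.1, -0.0]
force: [1.7, -0.8, -3.9]
opening: 0.0325
gripper_force: 30.0
clock: 31.92
tool_pos: [0.588, 0.317, 0.1511]
orientation: [179.9, 0.2, 0.1]
force: [-0.7, -1.6, -5.6]
opening: 0.0321
gripper_force: 30.0
clock: 32.55
tool_pos: [0.5882, 0.3132, 0.0354]
orientation: [179.9, 0.1, -0.0]
force: [0.0, 0.3, -4.9]
opening: 0.0325
gripper_force: 30.0
```

Contact is expected at about 0.0293, so I'll go in small steps.

```bash
python3 -m crank '[0,0,0,0,0,3,0.2,0,0,0,0,0,1,0.2,0,0,0,0,0,0.7,0.2,0,0,0,0,0,0,0.2]'; python3 -m crank '[0,0,0,0,0,0.7,0.2,0,0,0,0,0,0.7,0.2,0,0,0,0,0,0,0.2]'
```

```text
clock: 33.05
tool_pos: [0.5887, 0.3138, 0.0316]
orientation: [-180.0, -0.0, -0.0]
force: [0.5, -0.1, -4.5]
opening: 0.0328
gripper_force: 30.0
clock: 33.42
tool_pos: [0.5886, 0.3137, 0.0298]
orientation: [180.0, 0.0, -0.0]
force: [0.4, 0.4, -4.2]
opening: 0.0325
gripper_force: 30.0
```

```bash
python3 -m crank '[0,0,0,0,0,0.6,0.2,0,0,0,0,0,0,0.2]'; python3 -m crank '[0,0,0,0,0,0.6,0.2,0,0,0,0,0,0,0.2]'
```

```text
clock: 33.67
tool_pos: [0.5887, 0.3138, 0.0294]
orientation: [-180.0, -0.0, -0.0]
force: [-0.6, 0.7, -4.7]
opening: 0.0322
gripper_force: 30.0
clock: 33.92
tool_pos: [0.5888, 0.3138, 0.0293]
orientation: [-180.0, -0.0, -0.0]
force: [-1.8, -1.4, 2.3]
opening: 0.0326
gripper_force: 30.0
```

```bash
python3 -m crank '[0,0,0,0,0,0,0.5,0,0,0,0,0,0,0.5,0,0,0,0,0,0,0.5,0,0,0,0,0,-10,0.5,0,0,0,0,0,-50,0.5]'; python3 -m crank '[0,0,0,0,0,-60,1,0,0,0,-52,-14.7,0,1,0,0,0,-52,-14.7,0,1,0,0,0,-52,-14.7,0,1,0,0,0,0,0,0,1]';python3 -m crank '[0,0,0,0,0,40,1,0,0,0,0,0,40,1,0,0,0,0,0,34,1,0,0,0,0,0,10.5,1,0,0,0,0,0,0,1]'; python3 -m crank '[0,0,0,0,0,0,0.5,0,0,0,0,0,0,0.2,0,0,0,0,0,0,0.2,0,0,0,0,0,0,0.2,0,0,0,0,0,0,0.2]'; python3 -m crank '[0,0,0,0,0,0,0.2,0,0,0,0,0,0,0.2]'
```

```text
clock: 34.55
tool_pos: [0.5869, 0.3124, 0.0866]
orientation: [179.8, 0.3, -0.0]
force: [0.9, 0.9, 1.1]
opening: 0.0438
gripper_force: 0.0
clock: 35.17
tool_pos: [0.4301, 0.3589, 0.1503]
orientation: [-179.9, -0.0, 0.2]
force: [0.4, 0.2, 1.2]
opening: 0.0856
gripper_force: 0.0
clock: 35.8
tool_pos: [0.4331, 0.3579, 0.0244]
orientation: [180.0, 0.0, -0.0]
force: [-0.9, 0.3, 0.6]
opening: 0.0876
gripper_force: 0.0
clock: 36.42
tool_pos: [0.4327, 0.358, 0.0244]
orientation: [-180.0, -0.0, -0.0]
force: [-0.6, -0.4, 0.4]
opening: 0.0431
gripper_force: 0.0
clock: 36.67
tool_pos: [0.4328, 0.3582, 0.0243]
orientation: [-180.0, -0.0, -0.0]
force: [-0.0, 0.4, 0.0]
opening: 0.0318
gripper_force: 30.0
```

```bash
python3 -m crank '[0,0,0,0,0,-10,0.2,0,0,0,0,0,-60,0.2,0,0,0,0,0,-60,0.2,0,0,0,0,0,0,0.2,0,0,0,41.6,32,0,0.2]'; python3 -m crank '[0,0,0,41.6,32,0,0.2,0,0,0,41.6,32,0,0.2,0,0,0,41.6,32,0,0.2,0,0,0,0,0,0,0.2,0,0,0,0,0,0,0.2]'; python3 -m crank '[0,0,0,0,0,50,0.2,0,0,0,0,0,40,0.2,0,0,0,0,0,20,0.2,0,0,0,0,0,8,0.2,0,0,0,0,0,0,0.2]'; python3 -m crank '[0,0,0,0,0,3,0.2,0,0,0,0,0,1,0.2,0,0,0,0,0,1,0.2,0,0,0,0,0,0.7,0.2,0,0,0,0,0,0,0.2]'; python3 -m crank '[0,0,0,0,0,0.6,0.2,0,0,0,0,0,0,0.2]'
```

```text
clock: 37.3
tool_pos: [0.4729, 0.3272, 0.155]
orientation: [-179.9, -0.0, 0.2]
force: [1.1, 1.1, -2.5]
opening: 0.0322
gripper_force: 30.0
clock: 37.92
tool_pos: [0.5983, 0.2291, 0.153]
orientation: [179.9, 0.1, -0.1]
force: [0.0, 0.0, -3.4]
opening: 0.0324
gripper_force: 30.0
clock: 38.55
tool_pos: [0.5986, 0.2304, 0.0363]
orientation: [180.0, 0.0, 0.0]
force: [-0.9, 0.8, -2.5]
opening: 0.0323
gripper_force: 30.0
clock: 39.17
tool_pos: [0.599, 0.2298, 0.0306]
orientation: [180.0, 0.0, -0.0]
force: [0.3, 0.2, -2.9]
opening: 0.0325
gripper_force: 30.0
clock: 39.42
tool_pos: [0.599, 0.2298, 0.0299]
orientation: [180.0, 0.0, -0.0]
force: [-0.4, 0.1, -3.4]
opening: 0.0326
gripper_force: 30.0
```

```bash
python3 -m crank '[0,0,0,0,0,0.5,0.2,0,0,0,0,0,0,0.2]'; python3 -m crank '[0,0,0,0,0,0.6,0.2,0,0,0,0,0,0,0.2]'
```

```text
clock: 39.67
tool_pos: [0.599, 0.2299, 0.0294]
orientation: [180.0, 0.0, -0.0]
force: [-0.7, 0.5, -3.3]
opening: 0.0325
gripper_force: 30.0
clock: 39.92
tool_pos: [0.5991, 0.2299, 0.0293]
orientation: [-180.0, -0.0, -0.0]
force: [-2.2, -0.8, 2.9]
opening: 0.0324
gripper_force: 30.0
```

It's seated. I'll release, lift, back off towards the empty bench for a clear view, and check.

```bash
python3 -m crank '[0,0,0,0,0,0,0.5,0,0,0,0,0,0,0.5,0,0,0,0,0,0,0.5,0,0,0,0,0,-10,0.5,0,0,0,0,0,-50,0.5]'; python3 -m crank '[0,0,0,0,0,-60,0.5,0,0,0,-40,50,-20,0.5,0,0,0,-40,50,0,0.5,0,0,0,-40,50,0,0.5,0,0,0,-40,50,0,0.5]'; python3 -m crank '[0,0,0,0,50,0,0.5,0,0,0,0,50,0,0.5,0,0,0,0,0,0,0.5]'
python3 - <<'E'
from h import *
save('scene','f_s.png');save('top','f_t.png')
a=cv2.imread('pics/f_s.png')[110:400,170:500];b=cv2.imread('pics/f_t.png')[95:225,180:480]
cv2.imwrite('pics/s7.png',cv2.resize(a,None,fx=2,fy=2,interpolation=2));cv2.imwrite('pics/t7.png',cv2.resize(b,None,fx=2.6,fy=2.6,interpolation=2))
E
```

```text
clock: 40.55
tool_pos: [0.5972, 0.2286, 0.0868]
orientation: [179.8, 0.3, -0.0]
force: [1.6, 0.1, 1.2]
opening: 0.0438
gripper_force: 0.0
clock: 41.18
tool_pos: [0.4434, 0.0356, 0.1683]
orientation: [-180.0, -0.1, 0.0]
force: [0.9, -0.6, 1.5]
opening: 0.0437
gripper_force: 0.0
clock: 41.55
tool_pos: [0.4441, -0.0656, 0.1683]
orientation: [-180.0, -0.1, -0.3]
force: [0.3, 0.5, -0.4]
opening: 0.0436
gripper_force: 0.0
```

View pics/s7.png

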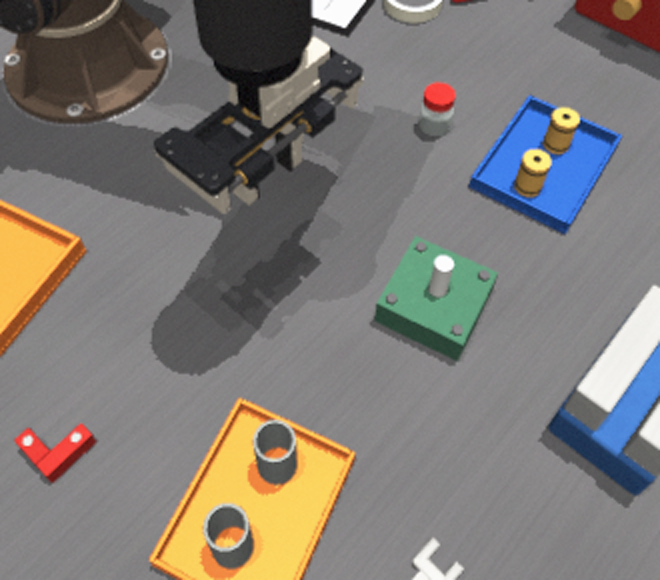

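View pics/t7.png

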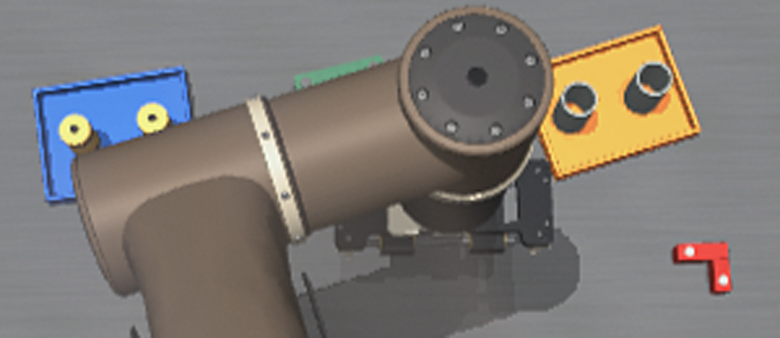

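Both slugs stand in the blue tray at scene crop (563,130) and (533,172), both shells in the orange tray, and the dowel is in the bore at (442,275). The jar and magnet haven't moved. I'll check the dowel's height and hand in.

```bash
python3 - <<'E'
from h import *
print(proj('scene',[.6123,.0189,.09]),'seen (391.8,241.3);  5 mm proud would be',proj('scene',[.6123,.0189,.095]))
print(ctrl.close_job())
E
```

```text
[391.50984185 241.67860972] seen (391.8,241.3);  5 mm proud would be [391.81862256 240.39115886]
the job is handed in; nothing more can be done
None
```

I handed the job in at about 42 s: both shells stand in the orange tray, both slugs in the blue tray, the dowel is fully home in the block, and the jar and magnet weren't touched.

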